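# Fit the spare knife-blade fuse with the sprung fuse tongs

### The arm

A 6-joint arm with a two-finger parallel gripper is mounted at the origin on a cart in front of the work surface, level with it; the furniture and walls round the work are solid. World frame = base frame: x ahead of the robot, y to its left, z up, the work surface at z = 0. Lengths are in m, angles in rad, forces in N, time in s.
With the tool pointing down it reaches from about 0.3 to 0.875 m from the base axis. Payload 6.4 kg.
Tool frame: the origin (TCP) lies at the centre of the arm's flange, where the gripper is bolted on; the fingertips stand 173 mm ahead of it and the grasp point (between the pads) lies 155 mm ahead of it; z points along the fingers, y is the line along which they close (so a half turn about z gives the same grasp; the last joint's range is limited). The gripper opens to 85 mm and grips with 20 to 120 N. Pads are 22 mm wide; open, the fingers measure 114 mm over their backs; the gripper's body (76 mm by 85 mm) begins 54 mm behind the grasp point. The pads swing forward as they close: fully open they stand 13 mm farther back than shut.
Start: joints at [-1.396, 0.181, 1.607, -0, 1.354, -0.206], TCP at [0.214, -0.534, 0.405] pointing down, gripper open.
Joint ranges: [-2.99, 2.99], [-0.89, 2.07], [0.3, 2.58], [-1.14, 4.28], [0, 2.63], [-3.12, 3.12]. Speed limits (rad/s): [2.57, 2.57, 3.01, 3.14, 3.14, 3.14].

### API

Orientations are given as a unit quaternion [w, x, y, z].
In Python, from bench import get_obs, camera, get_calibration, hand_in gives the robot as it stands. The module is installed in compiled form; this text tells all that it offers.
- The arm moves only by the tool drive_tool, never from a script. Its argument "increments" is a list of rows, each a list of 2 entries, a list of its own where there are three numbers: the shift along the tool's x, y, z normalised to -1 to 1, where 1 is 250 mm, then the turn about the tool's z normalised to -1 to 1, where 1 is 90 degrees. A call has exactly 8 rows; each row is the pose to reach, as a shift and turn from the pose commanded when the call began, along the tool's axes at that moment; what a row does not reach only later rows make up. A row lasts 1/8 s, in which the tool goes at most 62.5 mm and 10.7 degrees, less where a joint would pass 70% of its speed; a pose out of reach is approached as far as the arm can. A call with a number of a shift or a turn outside -1 to 1 is refused whole. A call with a gripper value outside its range is refused whole. "claw" is the closure, from 0 (fully open) to 1 (shut), set as the call begins (left out, the last holds). The fingers move at their own pace and stop on an object; the grip force is fixed at half the most. Time passes only in rows, so rows that repeat a pose let the fingers close, or fill a call up. It gives the time, the measured TCP pose, the force and the opening at its end, in the units of the state.
- get_obs(): the state, without advancing time (a new reading comes with each control period).
- camera(name): name is "scene" or "top" or "wrist"; returns the picture (420x560x3 uint8, blue, green, red); there is no depth.
- get_calibration(name): a dict with "K" (3x3 intrinsics, pixels), "origin" and "orientation" of the camera in the world. Camera axes: x right, y down, z forward; pixel columns grow to the right and rows downward; lengths in m; the calibration is good to about 2 mm. The wrist camera is an equidistant fisheye: a pixel r from the principal point sees the ray r / f radians off the axis. A picture is of the moment at which its call begins: read the wrist's pose just before it. get_calibration takes no time and is no camera call; for the wrist camera it gives the pose at the moment of the call.
- hand_in(): hands the job in, once; it reports no verdict.
The state is a dict: "time_s": time; "q": joint angles; "dq": joint speeds; "joint_efforts": joint torques, N m; "eef_pos": TCP position; "eef_rot": TCP orientation; "wrist_force": force on the tool from outside, world axes, zero at the start; "torque": the same for the moment, N m; "opening": opening from 0.0 (shut) to 1.0 (fully open).
Only numpy, scipy, OpenCV 4.12 (cv2) and the standard library are available. Lean on these libraries where they do the work, as an engineer would, in place of code of your own. Each camera call takes 0.05 s, during which the arm holds its last target. There are 200 camera calls.

### The job

Take the sprung fuse tongs from their stand and squeeze them to lift the larger spare fuse out of the spares block and bring it over the fuse base that is still empty. The base's contact set is clamped in slots a little to one side or the other along the fuse, so feel gently for the place where the fuse drops between the contacts, then press it fully home onto its seat without straining the base. Let go of the fuse and stand the tongs back upright in their stand; touch the fuse only with the tongs, do not knock the other base, and leave the smaller spare fuse where it is.

Things in the scene. Friction and masses are not known exactly. Their poses are not given: they have to be found in the camera images.
- tongs_grip (a point): Fuse tongs, black, two straight arms joined by a steel bow, 118 mm tall, upright, jaws down. The point is midway between the grip plates (18 mm wide in x, from 18 mm below to 22 mm above it), 70 mm above the jaws' lower end, 48 mm below the top. z up, arms close along y. Over their outer faces the plates measure 37 mm released, 32 mm with the larger fuse held, 30 mm shut
- tongs_l (a joint): squeeze of the tongs, rad at each arm: 0 released, 0.075 with the larger fuse held, 0.115 shut. The spring gives way at about 4 N of squeeze on the plates and takes about 8 N when the fuse is held; 25 to 45 N of squeeze holds the fuse well. With the plates kept 35 to 36 mm apart (outside) the tongs are held and the jaws open
- tongs_jaws (a point): Between the jaw pads of the tongs, half-way up them: 8 mm above their lower end. Pads 24 mm wide (x), 16 mm tall, 33 mm apart when released (42 mm over the outside). An inward shoulder on each arm, 16 mm above the lower end, bears on the top of a held fuse when it is pressed down
- tongs: the tongs as a body (about 85 g); origin midway between the lower ends of the jaws, z up, y the line along which they close
- stand_well (a point): Stand of the tongs, fixed: a grey block 54 x 76 mm, 34 mm high, on a foot 80 x 80 mm, with one well open upward, 30 x 48 mm (x, y), 28 mm deep. The point is the centre of the well's floor. The tongs stand on it, their y along the well's y (either way round); tongs_grip is then 70 mm above this point
- fuse_mid (a point): Larger spare fuse: white ceramic body 36 x 18 x 24 mm (x, y, z) with a flat metal blade at each end, 62 mm over the blades. The point is the body's centre, 12 mm above its underside; x along the blades, z up. It stands in a pocket of the black spares block (80 x 120 mm, 18 mm high, fixed), 6 mm deep and about 2 mm wider all round, so 18 mm of its sides stand clear
- fuse: the larger spare fuse as a body (50 to 100 g), origin at the centre of its underside. Its blades are 13 mm long, 5 mm thick, their rounded lower edge 6 mm and upper edge 18 mm above the underside
- small_mid (a point): The smaller spare fuse: same form, body 28 x 13 x 17 mm, in the other pocket of the spares block, 56 mm away. The point is the centre of its body, z up
- base_empty_seat (a point): Empty one of two like fuse bases (fixed); point in the middle of its housing, x along the fuse, z up. The contact set on it (seat, end stops, two pairs of sprung brass leaves) is clamped in slots, anywhere up to 9 mm off this point along x either way (the point does not show it: find it by feel or by eye). Home, the fuse body's centre is level with this point, its underside on the seat 12 mm below
- base_empty: Empty base. The leaves, 19 to 28 mm each side of the set's middle, pinch the blades along y (mouth 10 mm wide, 15 mm above the point): the body must come down between them, 1.2 mm of play each way along x, or it lands on their tops 27 mm above home. Spreading them takes 8 to 15 N, 12 to 8 mm above home, sliding on 4 to 8 N, then the body lands hard. The base stands a push of 25 N, hardly more
- base_full_seat (a point): The other fuse base, 68 mm away along y, the same, with a fuse already in it; the point is in the middle of its housing. Both bases have side walls 23.5 mm off centre along y, rising 3 mm above the seat point, which clear the released jaws
- base_full: the fuse base with a fuse in it; origin under its centre
Mind the look-alikes: they are no part of the job. Leave any orange look-alike of the tongs alone.

How it is judged:
By the outcome, as a careful person would: the job done as asked, in the order asked, and still so for the second after the job is handed in, with the robot touching nothing.
It also fails if it takes over 70 s, if anything falls off the work surface, if the arm or the gripper's body presses on something with over 40 N, if the wrist force passes 120 N, or if a joint passes its speed limit or range.

## Working session

There is one attempt and no reset: what is moved stays moved. The work goes in short steps, Python scripts to look and compute and a tool call to move; the robot and the scene stay as the last step left them, time stands still between calls to the robot, and variables do not carry over. Pictures are saved under pics/ and viewed, on a budget of 10 in all, crops included, one or two more only if the job needs it, and the job is handed in when it is done.

Besides the shell and the picture viewer there is one more tool, called after "Request:" as name([rows], argument=value, ...), one row to a line, values as JSON. drive_tool: Moves the arm, as the interface text tells. Its arguments: {"type":"object","properties":{"increments":{"type":"array","items":{"type":"array"}},"claw":{"type":"number"}},"required":["increments"]}

```bash
mkdir -p pics; cat > h.py <<'E'
import numpy as np, cv2
from bench import get_obs, camera, get_calibration, hand_in
from scipy.spatial.transform import Rotation as R
def rot(q): return R.from_quat([q[1],q[2],q[3],q[0]]).as_matrix()
def Rm(o):
    o=np.array(o,float)
    return o if o.shape==(3,3) else rot(o)
def ray(c,u,v,wrist=False):
    K=np.array(c["K"]); x=(u-K[0,2])/K[0,0]; y=(v-K[1,2])/K[1,1]
    if wrist:
        r=np.hypot(x,y); d=np.array([np.sin(r)*x/max(r,1e-9),np.sin(r)*y/max(r,1e-9),np.cos(r)])
    else: d=np.array([x,y,1.])
    d=Rm(c["orientation"])@d
    return np.array(c["origin"],float),d/np.linalg.norm(d)
def plane(c,u,v,z,wrist=False):
    o,d=ray(c,u,v,wrist); return o+d*(z-o[2])/d[2]
def cross(rays):
    A=np.zeros((3,3));b=np.zeros(3)
    for o,d in rays:
        P=np.eye(3)-np.outer(d,d);A+=P;b+=P@o
    p=np.linalg.solve(A,b); return p,[float(np.linalg.norm((np.eye(3)-np.outer(d,d))@(p-o))) for o,d in rays]
def proj(c,p,wrist=False):
    K=np.array(c["K"]); X=Rm(c["orientation"]).T@(np.array(p)-np.array(c["origin"]))
    if wrist:
        r=np.hypot(X[0],X[1]); t=np.arctan2(r,X[2]); x,y=X[0]/r*t,X[1]/r*t
    else: x,y=X[0]/X[2],X[1]/X[2]
    return K[0,0]*x+K[0,2],K[1,1]*y+K[1,2]
E
python3 - <<'E'
from h import *
for n in ["scene","top","wrist"]:
    c=get_calibration(n); im=camera(n); cv2.imwrite(f"pics/{n}0.png",im)
    print(n,np.round(c["K"],1).tolist(),np.round(c["origin"],3),np.round(c["orientation"],3).tolist())
o=get_obs();print(o)
a=[cv2.imread(f"pics/{n}0.png") for n in("scene","top")]
E
```

```text
scene [[527.4, 0.0, 280.0], [0.0, 527.4, 207.5], [0.0, 0.0, 1.0]] [-0.261 -0.774  0.617] [-0.465, 0.767, -0.378, 0.23]
top [[438.0, 0.0, 277.1], [0.0, 438.0, 213.2], [0.0, 0.0, 1.0]] [ 0.403 -0.166  0.949] [0.049, -0.7, 0.709, -0.072]
wrist [[325.2, 0.0, 282.3], [0.0, 325.2, 203.7], [0.0, 0.0, 1.0]] [ 0.276 -0.509  0.373] [0.111, 0.821, -0.556, -0.076]
{'time_s': 0.15, 'q': array([-1.39630623e+00,  1.81379405e-01,  1.60773804e+00, -7.17301000e-06,
        1.35378865e+00, -2.06282933e-01]), 'dq': array([ 0.00101748, -0.00168773, -0.00372363,  0.00191049,  0.00303882,
       -0.00054126]), 'joint_efforts': array([-1.04167691e-04, -4.45262539e+01, -3.51694858e+01, -3.55654547e-04,
        5.81491564e-03,  5.15860634e-06]), 'eef_pos': array([ 0.21368491, -0.53362885,  0.40400535]), 'eef_rot': array([-6.56696189e-04,  9.81930807e-01,  1.89239159e-01,  6.93767479e-06]), 'wrist_force': array([ 0.25634762, -0.26557354, -0.26818216]), 'torque': array([ 0.04903938, -0.02829832,  0.00380128]), 'opening': 1.001500050747151}
```

View pics/scene0.png

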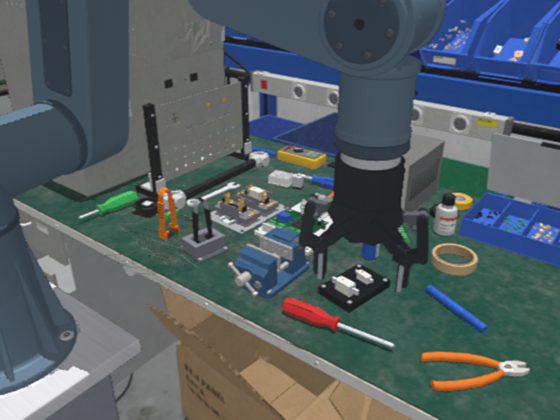

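View pics/top0.png

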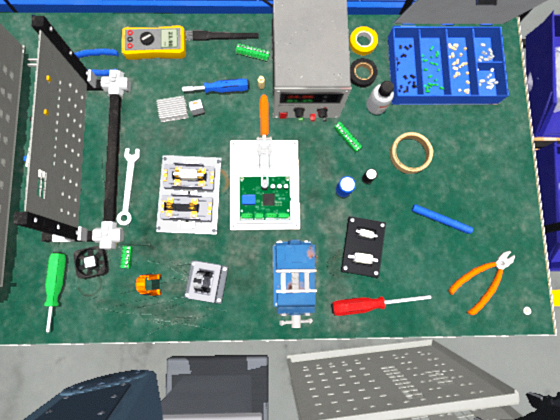

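Candidates by eye:
- **Tongs:** black ones in the grey stand at top (207,282); the orange look-alike is at (149,285).
- **Fuses:** larger spare at (362,258), smaller at (367,233).
- **Bases:** at (190,175) and (187,208). In the scene view the white body sits in the far one, so the near one should be empty. I'll check this in a close crop.

```bash
python3 - <<'E'
from h import *
t=cv2.imread("pics/top0.png"); s=cv2.imread("pics/scene0.png")
f=lambda im,x,y,w,h,W,H: cv2.resize(im[y:y+h,x:x+w],(W,H),interpolation=cv2.INTER_CUBIC)
a=f(t,150,150,80,60*3//2*1,400,450)   # 5x: x150-230,y150-240
b=f(t,325,210,80,90,400,450)
c=np.hstack([a,b])
d=np.hstack([f(t,180,255,50,30,250,150),f(s,150,175,150,90,250,150),f(s,310,255,100,60,300,150)])
cv2.imwrite("pics/crop1.png",np.vstack([c,d]))
c=get_calibration("top")
for n,u,v,z in [("stand",207,281,.034),("big",362,258,.03),("small",367,233,.027),("baseN",187,208,.04),("baseF",190,175,.04)]: print(n,plane(c,u,v,z).round(3))
E
```

```text
stand [ 0.42  -0.051  0.034]
big [ 0.464 -0.374  0.03 ]
small [ 0.517 -0.388  0.027]
baseN [ 0.572 -0.008  0.04 ]
baseF [ 0.643 -0.012  0.04 ]
```

View pics/crop1.png

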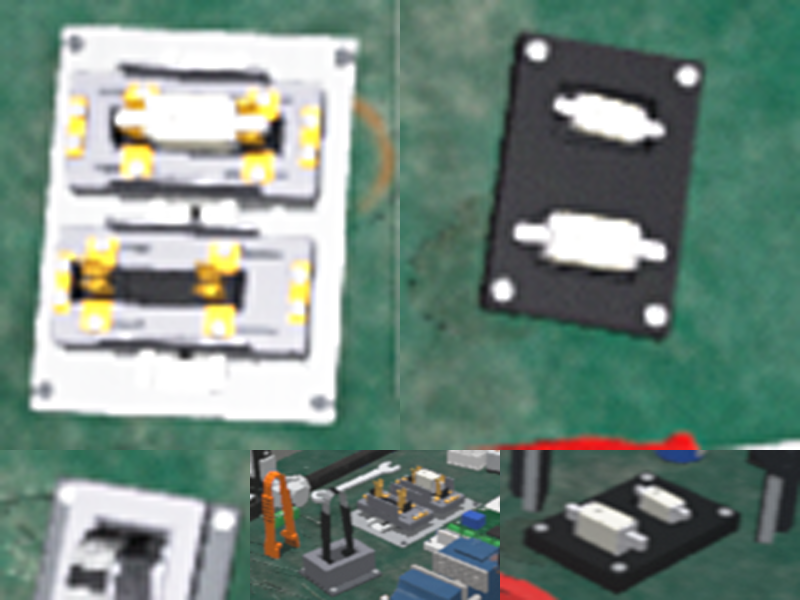

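View pics/wrist0.png

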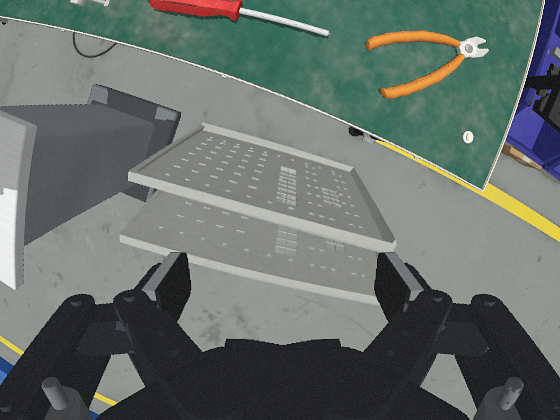

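The crop confirms it. The near base (top pixel 187,208) is empty, with its contact set shifted towards image-left. The larger fuse is the lower one at (362,258) and the smaller is the upper one. The black tongs are in the grey stand. Next I'll work out the wrist camera offset and the move numbers.

```bash
cat >> h.py <<'E'
def go(p,yaw_deg=None,o=None):
    "shift (normalised) and turn for world TCP p and tool-x yaw"
    o=o or get_obs(); M=rot(o["eef_rot"]); s=M.T@(np.array(p)-o["eef_pos"])/.25
    y=np.degrees(np.arctan2(M[1,0],M[0,0])); t=0 if yaw_deg is None else -((yaw_deg-y+180)%360-180)/90
    print("shift",s.round(3),"turn",round(t,4),"yaw",round(y,2)); return s,t
E
python3 - <<'E'
from h import *
o=get_obs(); M=rot(o["eef_rot"]); c=get_calibration("wrist")
print("tool axes",M.round(3).tolist()); print("cam off tool",(M.T@(np.array(c["origin"])-o["eef_pos"])).round(3)); 
print("cam axes in tool",(M.T@Rm(c["orientation"])).round(3).tolist())
go([0.38,-0.37,.36],10); go([0.36,-0.10,.36],10)
# yaw estimates from top image
t=cv2.imread("pics/top0.png"); c=get_calibration("top"); h=cv2.cvtColor(t,cv2.COLOR_BGR2HSV)
def rect(name,m,x,y,w,hh,z):
    k=np.zeros_like(m);k[y:y+hh,x:x+w]=m[y:y+hh,x:x+w]
    cs=cv2.findContours(k,cv2.RETR_EXTERNAL,cv2.CHAIN_APPROX_NONE)[0]; q=max(cs,key=cv2.contourArea)
    b=cv2.boxPoints(cv2.minAreaRect(q)); P=np.array([plane(c,u,v,z)[:2] for u,v in b]); 
    e=np.diff(np.vstack([P,P[:1]]),axis=0)
    print(name,b.mean(0).round(1),P.mean(0).round(4),[(round(1000*np.linalg.norm(i)),round(np.degrees(np.arctan2(i[1],i[0])),1)) for i in e[:2]])
rect("spares",((h[...,2]<90)&(h[...,1]<90)).astype(np.uint8),335,205,60,80,.018)
ng=((h[...,1]<60)).astype(np.uint8)
rect("stand",ng,180,255,55,55,.02)
rect("board",ng,150,145,78,95,.005)
E
```

```text
tool axes [[0.928, 0.372, -0.0], [0.372, -0.928, 0.001], [0.0, -0.001, -1.0]]
cam off tool [0.067 0.001 0.031]
cam axes in tool [[-0.001, -0.964, -0.267], [1.0, -0.0, -0.0], [0.0, -0.267, 0.964]]
shift [ 0.861 -0.36   0.177] turn 0.1313 yaw 21.82
shift [ 1.188 -1.393  0.178] turn 0.1313 yaw 21.82
spares [362.9 246.5] [ 0.4897 -0.3803] [(123, np.float64(-10.1)), (85, np.float64(-98.4))]
stand [202.8 281.1] [ 0.4207 -0.0401] [(80, np.float64(-8.2)), (99, np.float64(-100.1))]
board [191.  194.5] [ 0.6101 -0.0098] [(177, np.float64(1.9)), (159, np.float64(-90.3))]
```

```bash
python3 - <<'E'
from h import *
go([0.48,-0.37,.36],82)
E
```

```text
shift [ 1.232 -0.212  0.177] turn -0.6687 yaw 21.82
```

Request:
drive_tool([
  [[0.2, -0.04, 0.03], -0.1],
  [[0.4, -0.08, 0.07], -0.2],
  [[0.6, -0.12, 0.1], -0.3],
  [[0.8, -0.16, 0.14], -0.4],
  [[1, -0.2, 0.18], -0.5],
  [[1, -0.2, 0.18], -0.6],
  [[1, -0.2, 0.18], -0.67],
  [[1, -0.2, 0.18], -0.67],
])

```text
time_s: 1.15
eef_pos: [0.4273, -0.3943, 0.3593]
eef_rot: [-0.0, 0.754, 0.657, 0.0]
wrist_force: [0.0, -0.7, -0.3]
opening: 0.997
```

```bash
python3 - <<'E'
from h import *
import pickle
o=get_obs(); c=get_calibration("wrist"); im=camera("wrist"); cv2.imwrite("pics/w1.png",im); pickle.dump(c,open("w1.pkl","wb"))
print(o["time_s"],o["eef_pos"].round(4),o["dq"].round(3)); go([0.44,-0.06,.36],82)
E
```

```text
1.15 [ 0.4273 -0.3943  0.3593] [-0.009 -0.003 -0.001  0.     0.001  0.05 ]
shift [ 1.332 -0.136 -0.002] turn -0.0001 yaw 81.99
```

View pics/w1.png

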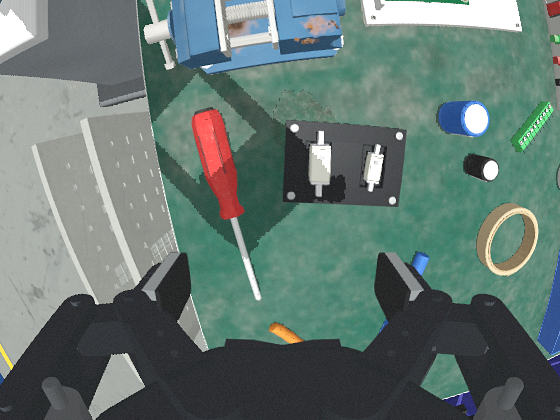

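The larger fuse is at (319,163) and the smaller at (374,167). Next I'll go toward the stand.

Request:
drive_tool([
  [[0.2, -0.02, 0], 0],
  [[0.4, -0.04, 0], 0],
  [[0.6, -0.06, 0], 0],
  [[0.8, -0.08, 0], 0],
  [[1, -0.1, 0], 0],
  [[1, -0.1, 0], 0],
  [[1, -0.1, 0], 0],
  [[1, -0.1, 0], 0],
])

```text
time_s: 2.2
eef_pos: [0.4368, -0.1446, 0.3598]
eef_rot: [0.0, 0.755, 0.656, -0.0]
wrist_force: [-0.0, 0.4, -0.0]
opening: 0.998
```

```bash
python3 - <<'E'
from h import *
import pickle
o=get_obs(); c=get_calibration("wrist"); im=camera("wrist"); cv2.imwrite("pics/w2.png",im); pickle.dump(c,open("w2.pkl","wb"))
print(o["time_s"],o["eef_pos"].round(4),o["dq"].round(3)); go([0.47,-0.03,.36],82)
E
```

```text
2.2 [ 0.4368 -0.1446  0.3598] [-0.005  0.003  0.002  0.001  0.002 -0.   ]
shift [ 0.473  0.068 -0.001] turn -0.0002 yaw 81.99
```

View pics/w2.png

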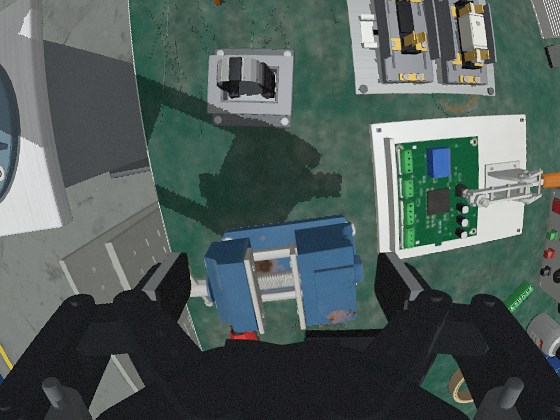

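The tongs are at (248,77) with their arms apart along image-x, so the tool yaw already matches. The bases are top right. One more view from closer.

Request:
drive_tool([
  [[0.12, 0.02, 0], 0],
  [[0.24, 0.04, 0], 0],
  [[0.36, 0.06, 0], 0],
  [[0.47, 0.07, 0], 0],
  [[0.47, 0.07, 0], 0],
  [[0.47, 0.07, 0], 0],
  [[0.47, 0.07, 0], 0],
  [[0.47, 0.07, 0], 0],
])

```text
time_s: 3.25
eef_pos: [0.4701, -0.0302, 0.3597]
eef_rot: [0.0, 0.754, 0.656, -0.0]
wrist_force: [0.3, -0.3, 0.1]
opening: 1.004
```

```bash
python3 - <<'E'
from h import *
import pickle
o=get_obs(); c=get_calibration("wrist"); im=camera("wrist"); cv2.imwrite("pics/w3.png",im); pickle.dump(c,open("w3.pkl","wb"))
print(o["time_s"],o["eef_pos"].round(4))
w2=cv2.imread("pics/w2.png");
f=lambda im,x,y,w,h,W,H: cv2.resize(im[y:y+h,x:x+w],(W,H),interpolation=cv2.INTER_CUBIC)
cv2.imwrite("pics/c3.png",np.vstack([f(im,180,80,320,160,800,400),np.hstack([f(w2,200,40,100,50,400,200),f(cv2.imread("pics/w1.png"),270,110,150,100,300,200),np.zeros((200,100,3),np.uint8)])]))
E
```

```text
3.25 [ 0.4701 -0.0302  0.3597]
```

View pics/c3.png

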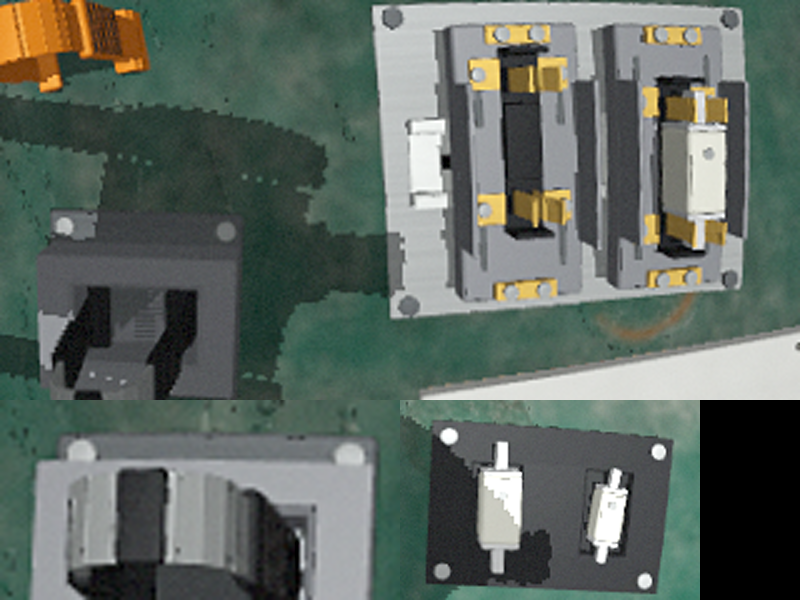

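In w3 (original pixels) the stand's screws are at about (206,170) and (270,172). The empty base has its leaf pairs at crop (520,75) and (535,208), and the end tabs at (517,35) and (525,290). I'll now measure by blobs and rays, and take one close crop of the tongs.

```bash
python3 - <<'E'
from h import *
import pickle
w2,w3,w1=[pickle.load(open(f"w{i}.pkl","rb")) for i in(2,3,1)]
I1,I2,I3=[cv2.imread(f"pics/w{i}.png") for i in (1,2,3)]
def blob(im,u,v,r,rel=1):
    g=cv2.cvtColor(im,cv2.COLOR_BGR2GRAY).astype(float)[v-r:v+r+1,u-r:u+r+1]; m=np.clip(rel*(g-np.median(g))-25,0,None)
    y,x=np.mgrid[-r:r+1,-r:r+1]; return u+(m*x).sum()/m.sum(),v+(m*y).sum()/m.sum()
print("stand screws")
A=[blob(I2,u,v,4) for u,v in[(220,53),(287,53),(215,120),(285,121)]]; B=[blob(I3,u,v,4) for u,v in[(206,170),(270,172)]]
for a,b in zip(A,B): print(np.round(a,1),np.round(b,1),cross([ray(w2,*a,True),ray(w3,*b,True)])[0].round(4))
P=[plane(w2,*a,.006,True) for a in A]; print(np.round(P,4).tolist(),np.mean(P,0).round(4))
print("w3 screws z.006",[plane(w3,*b,.006,True).round(4) for b in B])
print("spares screws"); S=[blob(I1,u,v,5) for u,v in[(295,127),(400,136),(291,196),(391,201)]]
P=np.array([plane(w1,*a,.018,True) for a in S]);print(P.round(4).tolist(),P.mean(0).round(4), np.degrees(np.arctan2(*(P[1]-P[0])[[1,0]])),np.degrees(np.arctan2(*(P[3]-P[2])[[1,0]])))
print("board screws"); F=lambda x,y:(180+x/2.5,80+y/2.5)
Q=[F(392,18),F(731,18),F(408,305),F(731,278)]; D=[blob(I3,int(u),int(v),5,-1) for u,v in Q]
P=np.array([plane(w3,*a,.006,True) for a in D]);print(np.round(Q,0).tolist(),np.round(D,1).tolist(),P.round(4).tolist(),P.mean(0).round(4))
for n,(x,y),z in [("tabtop",(517,35),.02),("tabbot",(525,290),.02),("leaftop",(520,75),.045),("leafbot",(535,208),.045)]: print(n,plane(w3,*F(x,y),z,True).round(4))
f=lambda im,x,y,w,h,W,H: cv2.resize(im[y:y+h,x:x+w],(W,H),interpolation=cv2.INTER_CUBIC)
cv2.imwrite("pics/c4.png",np.hstack([f(I3,180,160,110,140,400,510),f(I2,205,35,90,115,400,510)]))
E
```

```text
stand screws
[221.4  53.1] [205.5 169.8] [ 0.3953 -0.0059  0.0076]
[287.8  54. ] [nan nan] [nan nan nan]
[[0.3957, -0.0057, 0.006], [0.4602, -0.0176, 0.006], [0.3817, -0.0716, 0.006], [nan, nan, nan]] [nan nan nan]
w3 screws z.006 [array([ 0.3941, -0.0059,  0.006 ]), array([nan, nan, nan])]
spares screws
[[0.446, -0.3403, 0.018], [0.5486, -0.3593, 0.018], [0.4339, -0.4053, 0.018], [0.5365, -0.4245, 0.018]] [ 0.4912 -0.3823  0.018 ] -10.523226448595848 -10.614714734045918
board screws
[[337.0, 87.0], [472.0, 87.0], [343.0, 202.0], [472.0, 191.0]] [[335.3, 87.7], [471.7, 85.9], [345.2, 206.8], [472.2, 191.2]] [[0.5351, 0.0576, 0.006], [0.6915, 0.0516, 0.006], [0.5316, -0.0649, 0.006], [0.6857, -0.068, 0.006]] [ 0.611  -0.0059  0.006 ]
tabtop [0.5828 0.0463 0.02  ]
tabbot [ 0.577  -0.0557  0.02  ]
leaftop [0.5738 0.031  0.045 ]
leafbot [ 0.575  -0.0179  0.045 ]<stdin>:7: RuntimeWarning: invalid value encountered in scalar divide
```

View pics/c4.png

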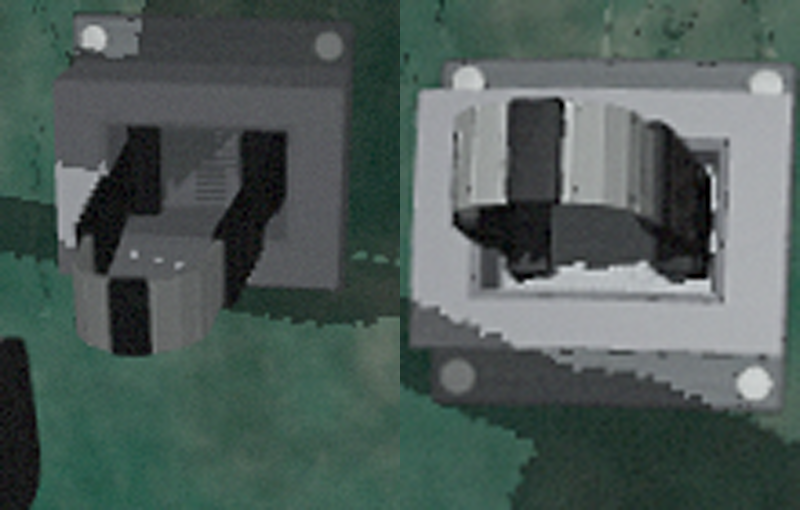

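The crop shows the bow apex stripe at w3 px (215.8,246.9) and w2 px (235.8,69.0). The stand screws are clear in w2. Next I'll triangulate the tongs, stand, fuses and base.

```bash
python3 - <<'E'
from h import *
import pickle
w2,w3,w1=[pickle.load(open(f"w{i}.pkl","rb")) for i in(2,3,1)]; t=get_calibration("top")
x2=lambda *p,z=None: cross([ray(w2,*p[0],True),ray(w3,*p[1],True)])
p,e=x2((235.8,69),(215.8,246.9)); print("bow apex",p.round(4),np.round(e,4))
# stripe ends (edges along tongs x)
for a,b in [((235.8,57),(215.5,236)),((235.8,81),(216,257.5))]: print(" edge",x2(a,b)[0].round(4))
A=[(220.3,52.6),(287.1,53.7),(217.8,119.6),(284.7,121.2)];B=[(205.6,170.5),(270.2,172.4)]
for a,b in zip(A,B): print("screw",x2(a,b)[0].round(4))
for z in (.006,.008):
  P=np.array([plane(w2,*a,z,True) for a in A]);print("stand",P.mean(0).round(4),[np.degrees(np.arctan2(*(P[j]-P[i])[[1,0]])).round(1) for i,j in((0,1),(2,3),(2,0),(3,1))])
# well rim corners w2 (z .034)
W=np.array([plane(w2,205+x/4.444,35+y/4.444,.034,True) for x,y in((327,140),(327,299),(70,297))]);print("well corners",W.round(4).tolist(),"mid of diag",((W[0]+W[2])/2).round(4))
# fuses: w1 crop2: offset (270,110) scale2; body top face & top image
F=lambda x,y:(270+(x-400)/2,110+(y-400)/2)
for n,c,uv in [("big blades",[(501,443),(498,573)],(362,258)),("small blades",[(615,470),(601,562)],(367,233))]:
  a,b=[plane(w1,*F(*k),.03 if n[0]=="b" else .024,True) for k in c]; print(n,a.round(4),b.round(4),"mid",((a+b)/2).round(4),"len",np.linalg.norm(a-b).round(4),"yaw",np.degrees(np.arctan2(*(a-b)[[1,0]])).round(1))
  u,v=F(*np.mean(c,0)); print("  2-view",[x.round(4) if hasattr(x,'round') else np.round(x,4) for x in cross([ray(w1,u,v,True),ray(t,*uv)])])
# wrist2 vs top for board
E
```

```text
bow apex [ 0.4217 -0.0444  0.1242] [0.0001 0.0001]
 edge [ 0.4228 -0.0366  0.1236]
 edge [ 0.4205 -0.0521  0.125 ]
screw [ 0.3953 -0.006   0.0103]
screw [ 0.4595 -0.0178  0.009 ]
stand [ 0.4211 -0.0446  0.006 ] [np.float64(-10.6), np.float64(-10.4), np.float64(79.5), np.float64(80.0)]
stand [ 0.4212 -0.0448  0.008 ] [np.float64(-10.6), np.float64(-10.4), np.float64(79.5), np.float64(80.0)]
well corners [[0.4492, -0.0333, 0.034], [0.4446, -0.0658, 0.034], [0.393, -0.057, 0.034]] mid of diag [ 0.4211 -0.0451  0.034 ]
big blades [ 0.4691 -0.3465  0.03  ] [ 0.4605 -0.4073  0.03  ] mid [ 0.4648 -0.3769  0.03  ] len 0.0615 yaw 82.0
  2-view [array([ 0.4659, -0.3794,  0.0096]), array([0.0008, 0.0008])]
small blades [ 0.5235 -0.3658  0.024 ] [ 0.5126 -0.4103  0.024 ] mid [ 0.518  -0.3881  0.024 ] len 0.0458 yaw 76.3
  2-view [array([ 0.5166, -0.3872,  0.0299]), array([0.0005, 0.0005])]
```

Tongs at (0.4215,-0.0446), top at 0.124, yaw about 79.7°. These agree with the stand centre from the screws and from the well rim. Approach numbers next.

```bash
python3 - <<'E'
from h import *
go([0.4213,-0.0446,.27],79.8); go([0.4213,-0.0446,.231],79.8)
E
```

```text
shift [-0.085 -0.185  0.359] turn 0.0251 yaw 82.05
shift [-0.085 -0.185  0.515] turn 0.0251 yaw 82.05
```

Request:
drive_tool([
  [[-0.05, -0.1, 0], 0.025],
  [[-0.085, -0.185, 0], 0.025],
  [[-0.085, -0.185, 0.05], 0.025],
  [[-0.085, -0.185, 0.18], 0.025],
  [[-0.085, -0.185, 0.3], 0.025],
  [[-0.085, -0.185, 0.42], 0.025],
  [[-0.085, -0.185, 0.515], 0.025],
  [[-0.085, -0.185, 0.515], 0.025],
], claw=0.3)

```text
time_s: 4.3
eef_pos: [0.4209, -0.0437, 0.2288]
eef_rot: [-0.002, 0.767, 0.642, -0.001]
wrist_force: [-0.4, 0.5, -0.0]
opening: 0.701
```

```bash
python3 - <<'E'
from h import *
o=get_obs();print(o["eef_pos"].round(4),o["opening"],o["wrist_force"].round(2));go([0.4213,-0.0446,.231],79.8)
cv2.imwrite("pics/w5.png",camera("wrist"))
E
```

```text
[ 0.4209 -0.0437  0.2288] 0.7009491734864085 [-0.39  0.46 -0.01]
shift [-0.003  0.002 -0.009] turn 0.0007 yaw 79.86
```

View pics/w5.png

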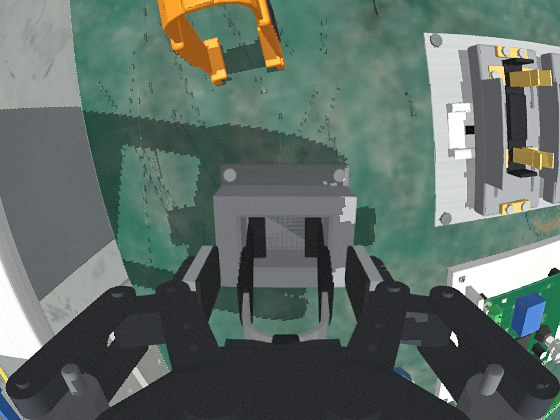

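The tongs sit centred between the pads: arms at x≈245 and 325, pads at 195 and 375. Now close to the held-open width.

Request:
drive_tool([
  [[0, 0, 0], 0],
  [[0, 0, 0], 0],
  [[0, 0, 0], 0],
  [[0, 0, 0], 0],
  [[0, 0, 0], 0],
  [[0, 0, 0], 0],
  [[0, 0, 0], 0],
  [[0, 0, 0], 0],
], claw=0.582)

```text
time_s: 5.35
eef_pos: [0.4222, -0.0444, 0.2319]
eef_rot: [0.001, 0.767, 0.642, 0.001]
wrist_force: [0.4, -0.3, 6.8]
opening: 0.423
```

```bash
python3 - <<'E'
from h import *
o=get_obs();print(o["eef_pos"].round(4),o["opening"]*85,o["wrist_force"].round(2),o["torque"].round(3))
E
```

```text
[ 0.4222 -0.0444  0.2319] 35.93927471941769 [ 0.42 -0.35  6.77] [-0.    -0.27  -0.008]
```

Request:
drive_tool([
  [[0, 0, -0.02], 0],
  [[0, 0, -0.06], 0],
  [[0, 0, -0.12], 0],
  [[0, 0, -0.2], 0],
  [[0, 0, -0.3], 0],
  [[0, 0, -0.4], 0],
  [[0, 0, -0.44], 0],
  [[0, 0, -0.44], 0],
])

```text
time_s: 6.35
eef_pos: [0.4216, -0.0441, 0.3416]
eef_rot: [0.001, 0.767, 0.642, 0.0]
wrist_force: [-0.3, -0.5, -0.6]
opening: 0.414
```

```bash
python3 - <<'E'
from h import *
o=get_obs();print(o["eef_pos"].round(4),o["opening"]*85,o["wrist_force"].round(2),o["torque"].round(3))
go([0.465,-0.377,o["eef_pos"][2]],82)
cv2.imwrite("pics/w6.png",camera("wrist"))
E
```

```text
[ 0.4216 -0.0441  0.3416] 35.19030956301877 [-0.26 -0.53 -0.6 ] [-0.004  0.055  0.024]
shift [-1.28e+00  4.05e-01  1.00e-03] turn -0.0237 yaw 79.87
```

Request:
drive_tool([
  [[0, 0, -0.1], 0],
  [[-0.1, 0.04, -0.2], -0.02],
  [[-0.25, 0.1, -0.2], -0.02],
  [[-0.4, 0.16, -0.2], -0.02],
  [[-0.55, 0.22, -0.2], -0.02],
  [[-0.7, 0.28, -0.2], -0.02],
  [[-0.85, 0.3, -0.2], -0.02],
  [[-0.95, 0.3, -0.2], -0.02],
])

```text
time_s: 7.4
eef_pos: [0.4531, -0.2926, 0.389]
eef_rot: [-0.001, 0.757, 0.654, -0.0]
wrist_force: [0.2, 0.4, -1.3]
opening: 0.416
```

```bash
python3 - <<'E'
from h import *
import pickle
o=get_obs();print(o["eef_pos"].round(4),o["opening"]*85,o["wrist_force"].round(2),o["torque"].round(3))
go([0.465,-0.377,.34],82)
c=get_calibration("wrist"); im=camera("wrist"); cv2.imwrite("pics/w7.png",im); pickle.dump(c,open("w7.pkl","wb"))
print(proj(c,[.465,-.377,.036],True),proj(c,[.518,-.388,.03],True))
E
```

```text
[ 0.4531 -0.2926  0.389 ] 35.389131989047634 [ 0.17  0.36 -1.27] [0.042 0.006 0.044]
shift [-0.327  0.097  0.195] turn -0.0043 yaw 81.61
(np.float64(305.294755424714), np.float64(256.9480910590946)) (np.float64(352.638508329472), np.float64(256.5435252087064))
```

View pics/w7.png

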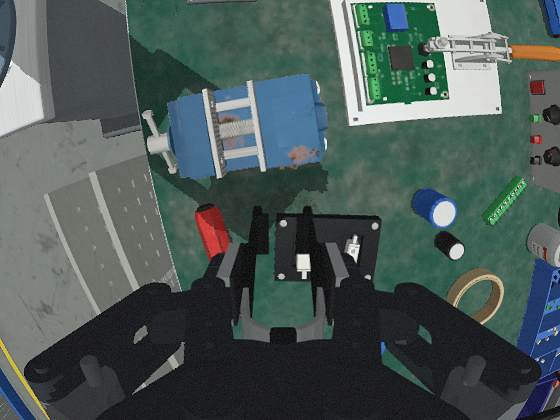

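The tongs are held, with arms at (258,230) and (308,230); the fuse is under the jaws' region at about (303,262). I'll check the fuse position and height numerically from two views.

```bash
python3 - <<'E'
from h import *
import pickle
w1=pickle.load(open("w1.pkl","rb")); w7=pickle.load(open("w7.pkl","rb")); t=get_calibration("top")
def cen(im,x,y,w,h,th):
    g=cv2.cvtColor(im[y:y+h,x:x+w],cv2.COLOR_BGR2GRAY); m=(g>th).astype(np.uint8)
    n,l,s,c=cv2.connectedComponentsWithStats(m); i=1+np.argmax(s[1:,4]); 
    k=cv2.findContours((l==i).astype(np.uint8),0,1)[0][0]; return c[i]+[x,y],s[i],cv2.minAreaRect(k)[2]
T=cv2.imread("pics/top0.png");W=cv2.imread("pics/w1.png")
for n,a,b in [("big",(306,125,27,75),(345,248,36,20)),("small",(360,140,30,55),(353,224,30,18))]:
    u=cen(W,*a,120);v=cen(T,*b,150);print(n,u,v);p,e=cross([ray(w1,*u[0],True),ray(t,*v[0])]);print(p.round(4),np.round(e,4), plane(w1,*u[0],.03,True).round(4))
def blob(im,u,v,r):
    g=cv2.cvtColor(im,cv2.COLOR_BGR2GRAY).astype(float)[v-r:v+r+1,u-r:u+r+1]; m=np.clip(g-np.median(g)-40,0,None)
    y,x=np.mgrid[-r:r+1,-r:r+1]; return u+(m*x).sum()/m.sum(),v+(m*y).sum()/m.sum()
I7=cv2.imread("pics/w7.png")
for a,b in [((295,127),(282,221)),((400,136),(376,227)),((291,196),(282,277))]:
    print("blk screw",[i.round(4) if hasattr(i,'round') else np.round(i,4) for i in cross([ray(w1,*blob(W,*a,4),True),ray(w7,*blob(I7,*b,4),True)])])
E
```

```text
big (array([319.54643206, 163.49462366]), array([   3,    5,   22,   67, 1023], dtype=int32), 90.0) (array([363.02764977, 257.76958525]), array([  3,   4,  30,  12, 217], dtype=int32), 9.462321281433105)
[ 0.4636 -0.3743  0.0401] [0. 0.] [ 0.4646 -0.3759  0.03  ]
small (array([373.12162162, 167.30912162]), array([  3,   4,  21,  48, 592], dtype=int32), 8.130102157592773) (array([366.34126984, 233.02380952]), array([  3,   5,  22,   9, 126], dtype=int32), 14.03624439239502)
[ 0.5174 -0.3875  0.0235] [0.0003 0.0003] [ 0.5155 -0.3859  0.03  ]
blk screw [array([nan, nan, nan]), array([nan, nan])]
blk screw [array([ 0.5479, -0.359 ,  0.0193]), array([0.0001, 0.0001])]
blk screw [array([nan, nan, nan]), array([nan, nan])]<stdin>:13: RuntimeWarning: invalid value encountered in scalar divide
```

Request:
drive_tool([
  [[-0.08, 0.025, 0.04], -0.004],
  [[-0.16, 0.05, 0.09], -0.004],
  [[-0.24, 0.075, 0.14], -0.004],
  [[-0.327, 0.097, 0.195], -0.004],
  [[-0.327, 0.097, 0.195], -0.004],
  [[-0.327, 0.097, 0.195], -0.004],
  [[-0.327, 0.097, 0.195], -0.004],
  [[-0.327, 0.097, 0.195], -0.004],
])

```text
time_s: 8.45
eef_pos: [0.4658, -0.375, 0.3428]
eef_rot: [0.0, 0.754, 0.656, 0.0]
wrist_force: [-0.5, -0.1, -1.6]
opening: 0.418
```

```bash
python3 - <<'E'
from h import *
go([0.4645,-0.3767,.247],82)
E
```

```text
shift [-0.007 -0.005  0.383] turn 0.0007 yaw 82.07
```

Request:
drive_tool([
  [[-0.007, -0.005, 0.08], 0],
  [[-0.007, -0.005, 0.16], 0],
  [[-0.007, -0.005, 0.24], 0],
  [[-0.007, -0.005, 0.3], 0],
  [[-0.007, -0.005, 0.34], 0],
  [[-0.007, -0.005, 0.365], 0],
  [[-0.007, -0.005, 0.383], 0],
  [[-0.007, -0.005, 0.383], 0],
])

```text
time_s: 9.45
eef_pos: [0.4643, -0.3772, 0.2467]
eef_rot: [0.0, 0.755, 0.656, 0.0]
wrist_force: [0.1, -0.2, -0.2]
opening: 0.415
```

```bash
python3 - <<'E'
from h import *
o=get_obs();print(o["eef_pos"].round(4),o["opening"]*85,o["wrist_force"].round(2),o["torque"].round(3));go([0.4645,-0.3767,.247],82)
E
```

```text
[ 0.4643 -0.3772  0.2467] 35.30108410971342 [ 0.09 -0.15 -0.18] [ 0.06   0.002 -0.021]
shift [ 0.002  0.    -0.001] turn 0.0003 yaw 82.03
```

Request:
drive_tool([
  [[0, 0, 0], 0],
  [[0, 0, 0], 0],
  [[0, 0, 0], 0],
  [[0, 0, 0], 0],
  [[0, 0, 0], 0],
  [[0, 0, 0], 0],
  [[0, 0, 0], 0],
  [[0, 0, 0], 0],
], claw=0.64)

```text
time_s: 10.45
eef_pos: [0.4643, -0.3772, 0.2469]
eef_rot: [0.0, 0.755, 0.656, -0.0]
wrist_force: [-0.2, 0.9, 5.0]
opening: 0.364
```

```bash
python3 - <<'E'
from h import *
o=get_obs();print(o["eef_pos"].round(4),o["opening"]*85,o["wrist_force"].round(2),o["torque"].round(3))
E
```

```text
[ 0.4643 -0.3772  0.2469] 30.965419281753395 [-0.25  0.94  4.99] [0.125 0.088 0.032]
```

Request:
drive_tool([
  [[0, 0, 0], 0],
  [[0, 0, 0], 0],
  [[0, 0, 0], 0],
  [[0, 0, 0], 0],
  [[0, 0, 0], 0],
  [[0, 0, 0], 0],
  [[0, 0, 0], 0],
  [[0, 0, 0], 0],
], claw=0.66)

```text
time_s: 11.45
eef_pos: [0.4643, -0.3772, 0.2469]
eef_rot: [0.0, 0.755, 0.656, 0.0]
wrist_force: [-0.9, -0.7, 5.3]
opening: 0.365
```

```bash
python3 - <<'E'
from h import *
o=get_obs();print(o["eef_pos"].round(4),o["opening"]*85,o["wrist_force"].round(2),o["torque"].round(3))
cv2.imwrite("pics/w8.png",camera("wrist")[180:340,200:400])
E
```

```text
[ 0.4643 -0.3772  0.2469] 31.048544806570685 [-0.94 -0.7   5.25] [0.132 0.177 0.013]
```

Request:
drive_tool([
  [[0, 0, -0.02], 0],
  [[0, 0, -0.05], 0],
  [[0, 0, -0.1], 0],
  [[0, 0, -0.16], 0],
  [[0, 0, -0.22], 0],
  [[0, 0, -0.28], 0],
  [[0, 0, -0.28], 0],
  [[0, 0, -0.28], 0],
])

```text
time_s: 12.5
eef_pos: [0.464, -0.3769, 0.3162]
eef_rot: [-0.0, 0.755, 0.656, 0.0]
wrist_force: [0.5, -0.4, -2.0]
opening: 0.358
```

```bash
python3 - <<'E'
from h import *
import pickle
o=get_obs();print(o["eef_pos"].round(4),o["opening"]*85,o["wrist_force"].round(2),o["torque"].round(3))
c=get_calibration("wrist");im=camera("wrist"); s=camera("scene");cv2.imwrite("pics/w9.png",im);cv2.imwrite("pics/s9.png",s);pickle.dump(c,open("w9.pkl","wb"))
print(proj(get_calibration("scene"),[.4643,-.3772,.09]))
f=lambda im,x,y,w,h,W,H: cv2.resize(im[y:y+h,x:x+w],(W,H),interpolation=cv2.INTER_CUBIC)
u,v=map(int,proj(get_calibration("scene"),[.4643,-.3772,.1]))
cv2.imwrite("pics/c9.png",np.hstack([f(im,210,170,160,200,400,500),f(s,u-60,v-60,120,150,400,500)]))
E
```

```text
[ 0.464  -0.3769  0.3162] 30.411635404681274 [ 0.46 -0.39 -2.04] [ 0.01  -0.04  -0.001]
(np.float64(347.68740697955303), np.float64(256.50492772975383))
```

View pics/c9.png

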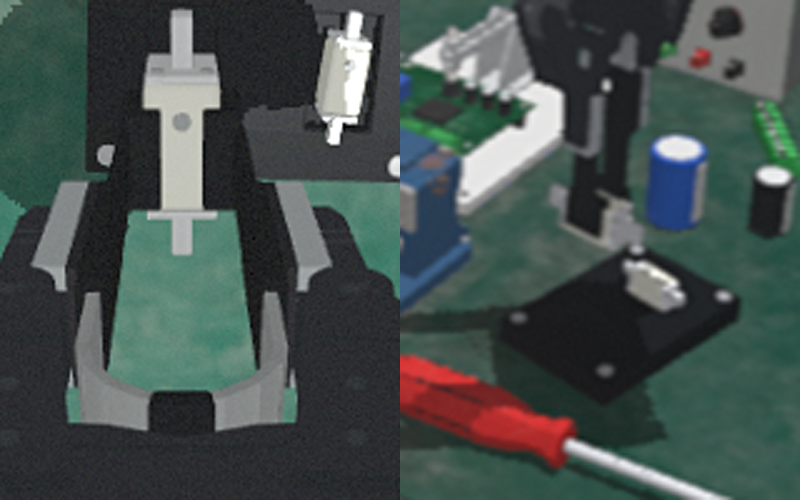

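The larger fuse is squarely held: blade ends at w9 px (282,174) and (282,271). The smaller fuse is still in its pocket. Now I'll get the fuse-in-tool offset and the base's brass blobs across views.

```bash
python3 - <<'E'
from h import *
import pickle
w2,w3,w9=[pickle.load(open(f"w{i}.pkl","rb")) for i in(2,3,9)]; t=get_calibration("top")
o=get_obs();M=rot(o["eef_rot"])
a,b=[plane(w9,*p,o["eef_pos"][2]-.2229+.006,True) for p in((282.4,174),(282.4,271.2))]
print("fuse in tool",(M.T@((a+b)/2-o["eef_pos"])).round(4),"len",np.linalg.norm(a-b).round(4),"yaw",np.degrees(np.arctan2(*(a-b)[[1,0]])).round(1))
# blade underside? spare
def gold(im,x,y,w,h,c,wr,z):
    H=cv2.cvtColor(im[y:y+h,x:x+w],cv2.COLOR_BGR2HSV); m=cv2.inRange(H,(15,90,110),(32,255,255))
    n,l,s,ce=cv2.connectedComponentsWithStats(m)
    for i in range(1,n):
        if s[i,4]>6: print((s[i,:4]+[x,y,0,0]).tolist(),s[i,4],(ce[i]+[x,y]).round(1),plane(c,*(ce[i]+[x,y]),z,wr)[:2].round(4))
print("w3");gold(cv2.imread("pics/w3.png"),355,82,120,125,w3,True,.035)
print("w2");gold(cv2.imread("pics/w2.png"),355,0,140,95,w2,True,.035)
print("top");gold(cv2.imread("pics/top0.png"),155,155,70,75,t,False,.035)
E
```

```text
fuse in tool [0.0015 0.0003 0.2169] len 0.0629 yaw 82.0
w3
[374, 90, 6, 8] 31 [375.7  93.1] [0.567  0.0474]
[382, 90, 12, 8] 64 [387.4  93.2] [0.5784 0.0465]
[397, 90, 3, 7] 16 [398.2  93.1] [0.5892 0.046 ]
[438, 90, 7, 8] 28 [440.   93.5] [0.6337 0.0434]
[446, 91, 15, 7] 66 [451.7  94.2] [0.6471 0.0423]
[367, 103, 13, 13] 119 [374.1 109.1] [0.5637 0.0328]
[395, 103, 12, 14] 143 [400.  109.2] [0.5892 0.0307]
[384, 106, 10, 11] 95 [388.7 111.2] [0.5777 0.0296]
[437, 115, 7, 12] 66 [440.1 120.4] [0.631  0.0172]
[456, 115, 15, 14] 104 [465.3 122.2] [0.6606 0.0137]
[447, 119, 12, 10] 97 [452.6 123. ] [0.6452 0.0137]
[371, 157, 12, 13] 106 [376.9 163.4] [ 0.5613 -0.018 ]
[386, 156, 22, 15] 227 [397. 162.] [ 0.5815 -0.019 ]
[447, 165, 12, 14] 87 [451.9 170.9] [ 0.6418 -0.0343]
[438, 166, 6, 12] 61 [440.6 171. ] [ 0.6285 -0.0329]
[462, 168, 9, 10] 74 [465.7 172.3] [ 0.6588 -0.0375]
[439, 187, 21, 8] 87 [448.2 190. ] [ 0.637  -0.0536]
[385, 191, 18, 9] 82 [393.3 194.5] [ 0.5758 -0.0503]
[378, 193, 6, 7] 30 [379.7 195.7] [ 0.5618 -0.0496]
[450, 197, 7, 10] 16 [453.4 201.4] [ 0.6434 -0.0666]
w
[... 943 characters left out ...]
] 10 [222.7 171.9] [ 0.6512 -0.0812]
[164, 173, 3, 5] 13 [165.1 174.7] [0.6458 0.0412]
[175, 175, 4, 3] 8 [176.8 176. ] [0.6428 0.0164]
[197, 176, 6, 3] 15 [199.7 177.1] [ 0.6401 -0.0323]
[210, 175, 4, 5] 13 [211.8 177.1] [ 0.6399 -0.0582]
[174, 179, 7, 6] 23 [177.  180.7] [0.6325 0.0158]
[199, 180, 6, 7] 26 [201.5 182.1] [ 0.629  -0.0363]
[210, 181, 4, 3] 7 [211.7 182.1] [ 0.6288 -0.058 ]
[166, 198, 8, 11] 56 [169.2 203.4] [0.5833 0.0308]
[189, 199, 9, 11] 58 [192.7 204.2] [ 0.5811 -0.0186]
[161, 204, 4, 4] 10 [162.4 205.7] [0.5785 0.0449]
[208, 206, 4, 5] 14 [209.7 208. ] [ 0.5727 -0.0544]
[167, 210, 6, 6] 21 [169.4 211.6] [0.5658 0.03  ]
[191, 211, 6, 6] 26 [193.6 213. ] [ 0.5624 -0.0207]
```

```bash
python3 - <<'E'
from h import *
import pickle
w2,w3=[pickle.load(open(f"w{i}.pkl","rb")) for i in(2,3)]; t=get_calibration("top")
def x(n,a2,a3,at=None):
    r=[ray(w2,*a2,True)] if a2 else []
    if a3: r.append(ray(w3,*a3,True))
    if at: r.append(ray(t,*at))
    p,e=cross(r);print(n,p.round(4),np.round(e,4));return p
x("tab low w2w3",(411.5,77.3),(390.5,196)); x("tab low w3 top",None,(390.5,196),(209.7,208)); x("tab up w3 top",None,(387,94),(162.4,205.7))
x("flapL low w2w3",(396.4,43.6),(376.9,163.4)); x("flapL low w3 top",None,(376.9,163.4),(193.6,213)); x("flapL up w3 top",None,(374.1,109.1),(169.4,211.6))
x("leafR low w2w3",(415.9,40.1),(397,162))
x("full: flapL low",(457.6,59.8),(440.6,171)); x("full tab low",(468,79),(449.5,190.5)); x("full flapL up",(453.4,10.8),(440.1,120.4))
x("full flapR low",(484.4,54.2),(465.7,172.3))
for z in (.03,.04,.05):
  A=[plane(w3,*p,z,True)[:2].round(4) for p in((387,94),(390.5,196),(374.1,109.1),(376.9,163.4))]; print(z,"tabs mid",(A[0]+A[1])/2,"len",np.linalg.norm(A[0]-A[1]).round(4),"yaw",np.degrees(np.arctan2(*(A[0]-A[1])[::-1])).round(1),"flaps mid",(A[2]+A[3])/2,"len",np.linalg.norm(A[2]-A[3]).round(4),"yaw",np.degrees(np.arctan2(*(A[2]-A[3])[::-1])).round(1))
E
```

```text
tab low w2w3 [ 0.5753 -0.0538  0.0267] [0.0001 0.0001]
tab low w3 top [ 0.5744 -0.0534  0.0284] [0.0005 0.0005]
tab up w3 top [0.5793 0.0459 0.0307] [0. 0.]
flapL low w2w3 [ 0.5639 -0.0196  0.0268] [0.0004 0.0004]
flapL low w3 top [ 0.5636 -0.0195  0.0268] [0.0001 0.0001]
flapL up w3 top [0.5679 0.0327 0.0212] [0.0003 0.0003]
leafR low w2w3 [ 0.5809 -0.0186  0.0372] [0.0001 0.0001]
full: flapL low [ 0.635 -0.036  0.021] [0.0005 0.0005]
full tab low [ 0.6428 -0.0569  0.0254] [0.0008 0.0008]
full flapL up [0.6356 0.0166 0.0266] [0.0003 0.0003]
full flapR low [ 0.6495 -0.0337  0.0506] [0.0002 0.0002]
0.03 tabs mid [ 0.577  -0.0034] len 0.0989 yaw 87.0 flaps mid [0.5639 0.0069] len 0.0517 yaw 87.3
0.04 tabs mid [ 0.57375 -0.00215] len 0.0956 yaw 86.9 flaps mid [0.5611  0.00785] len 0.05 yaw 87.2
0.05 tabs mid [ 0.57045 -0.0008 ] len 0.0923 yaw 87.0 flaps mid [0.55825 0.00885] len 0.0482 yaw 87.3
```

Contact set is around (0.578,0.0065), so offset about +9–10 mm along +x of the base from the housing middle (0.5775,-0.0037). Base yaw is 87.2°. Now travelling.

```bash
python3 - <<'E'
from h import *
go([.5775,.005,.40],87.2)
E
```

```text
shift [ 1.576  0.238 -0.336] turn -0.0575 yaw 82.03
```

Request:
drive_tool([
  [[0, 0, -0.15], 0],
  [[0.1, 0, -0.3], -0.01],
  [[0.25, 0.04, -0.34], -0.02],
  [[0.4, 0.07, -0.34], -0.03],
  [[0.55, 0.09, -0.34], -0.04],
  [[0.7, 0.11, -0.34], -0.05],
  [[0.85, 0.14, -0.34], -0.058],
  [[0.95, 0.16, -0.34], -0.058],
])

```text
time_s: 13.6
eef_pos: [0.5369, -0.1457, 0.4007]
eef_rot: [-0.001, 0.723, 0.69, -0.0]
wrist_force: [1.2, -0.3, -0.9]
opening: 0.362
```

```bash
python3 - <<'E'
from h import *
o=get_obs();print(o["eef_pos"].round(4),o["opening"]*85,o["wrist_force"].round(2))
go([.5775,.005,.32],87.2)
E
```

```text
[ 0.5369 -0.1457  0.4007] 30.796677722448013 [ 1.24 -0.34 -0.88]
shift [0.61  0.134 0.323] turn 0.0013 yaw 87.32
```

Request:
drive_tool([
  [[0.12, 0.03, 0], 0],
  [[0.25, 0.06, 0], 0],
  [[0.4, 0.09, 0], 0],
  [[0.52, 0.12, 0], 0],
  [[0.59, 0.134, 0.1], 0],
  [[0.6, 0.134, 0.2], 0],
  [[0.6, 0.134, 0.3], 0],
  [[0.6, 0.134, 0.3], 0],
])

```text
time_s: 14.6
eef_pos: [0.5763, 0.0011, 0.3235]
eef_rot: [-0.003, 0.724, 0.69, -0.002]
wrist_force: [-0.0, -0.4, -1.3]
opening: 0.367
```

```bash
python3 - <<'E'
from h import *
import pickle
o=get_obs();print(o["time_s"],o["eef_pos"].round(4),o["opening"]*85,o["wrist_force"].round(2))
c=get_calibration("wrist");im=camera("wrist");cv2.imwrite("pics/w10.png",im);pickle.dump(c,open("w10.pkl","wb"))
s=camera("scene");cv2.imwrite("pics/s10.png",s)
f=lambda im,x,y,w,h,W,H: cv2.resize(im[y:y+h,x:x+w],(W,H),interpolation=cv2.INTER_CUBIC)
u,v=map(int,proj(get_calibration("scene"),[.578,0,.06]))
cv2.imwrite("pics/c10.png",np.hstack([f(im,200,100,160,200,450,562),f(s,u-45,v-50,84,135,350,562)]))
go([.5775,.005,.29],87.2)
E
```

```text
14.6 [0.5763 0.0011 0.3235] 31.162164366137812 [-0.   -0.4  -1.27]
shift [ 0.017 -0.001  0.147] turn 0.0005 yaw 87.24
```

View pics/c10.png

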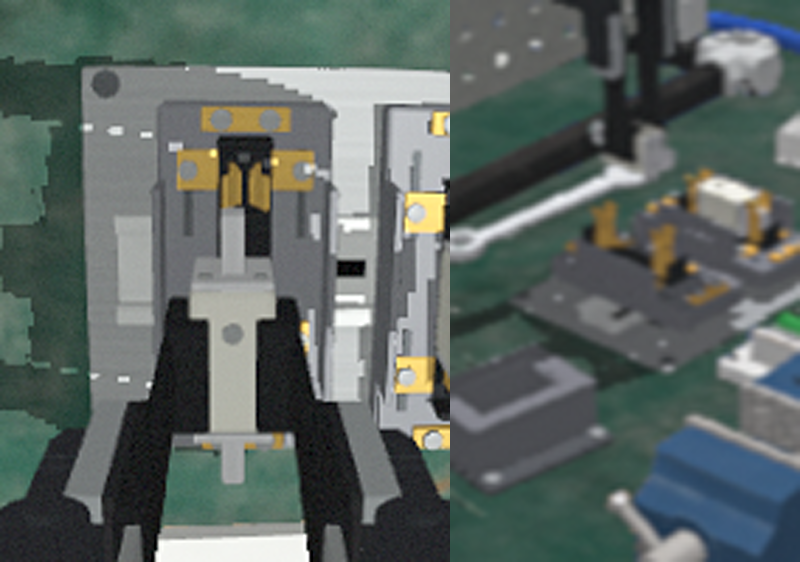

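```bash
python3 - <<'E'
from h import *
import pickle
c=pickle.load(open("w10.pkl","rb"));w3=pickle.load(open("w3.pkl","rb"))
F=lambda x,y:(200+x/2.8125,100+y/2.8125); f3=lambda x,y:(180+x/2.5,80+y/2.5)
o=get_obs();z=o["eef_pos"][2]
a,b=[plane(c,*F(*p),z-.2169,True) for p in((233,208),(231,483))];print("fuse",((a+b)/2).round(4),"len",np.linalg.norm(a-b).round(4))
for n,p,zz in [("flapL",(195,170),.027),("flapR",(293,170),.027),("tab",(246,120),.028),("leaves far edge",(246,163),.042),("leaves near",(246,210),.042)]: print(n,plane(c,*F(*p),zz,True).round(4))
for n,p10,p3 in [("flapL up",(195,170),(483,73)),("tab up",(246,120),(517,35)),("leaf tip R",(262,210),(533,88))]: 
    q,e=cross([ray(c,*F(*p10),True),ray(w3,*f3(*p3),True)]);print(n,q.round(4),np.round(e,4))
E
```

```text
fuse [0.5751 0.0042 0.1097] len 0.062
flapL [0.5651 0.0323 0.027 ]
flapR [0.5938 0.0309 0.027 ]
tab [0.5807 0.0463 0.028 ]
leaves far edge [0.5801 0.0356 0.042 ]
leaves near [0.5795 0.0224 0.042 ]
flapL up [0.5651 0.0325 0.0272] [0.0002 0.0002]
tab up [0.5807 0.0461 0.026 ] [0. 0.]
leaf tip R [0.583  0.0232 0.0347] [0.0026 0.0026]
```

```bash
python3 - <<'E'
from h import *
o=get_obs();print(o["eef_pos"].round(4));go([.5785,.0043,.285],87.2)
E
```

```text
[0.5775 0.0007 0.3266]
shift [0.015 0.003 0.167] turn 0.0005 yaw 87.24
```

Request:
drive_tool([
  [[0.015, 0.003, 0.03], 0],
  [[0.015, 0.003, 0.06], 0],
  [[0.015, 0.003, 0.09], 0],
  [[0.015, 0.003, 0.12], 0],
  [[0.015, 0.003, 0.15], 0],
  [[0.015, 0.003, 0.167], 0],
  [[0.015, 0.003, 0.167], 0],
  [[0.015, 0.003, 0.167], 0],
])

```text
time_s: 15.7
eef_pos: [0.5785, 0.0045, 0.285]
eef_rot: [0.0, 0.724, 0.69, 0.0]
wrist_force: [0.6, 0.2, -1.4]
opening: 0.367
```

```bash
python3 - <<'E'
from h import *
import pickle
for i in range(2):
    o=get_obs();print(o["time_s"],o["eef_pos"].round(4),o["opening"]*85,o["wrist_force"].round(2),o["torque"].round(3)); c=get_calibration("wrist"); im=camera("wrist")
cv2.imwrite("pics/w11.png",im);pickle.dump(c,open("w11.pkl","wb"))
go([.5785,.0043,.285],87.2)
# blade column by brightness in the strip of the held fuse (light grey) 
g=cv2.cvtColor(im,cv2.COLOR_BGR2GRAY)
for r in (168,171,174,177,180,266,268,270,272,274): print(r,g[r,274:292].tolist())
print(g[160:184,283].tolist(), g[262:282,282].tolist())
E
```

```text
15.7 [0.5785 0.0045 0.285 ] 31.179151409471395 [ 0.58  0.17 -1.38] [-0.017  0.015  0.052]
15.75 [0.5785 0.0045 0.285 ] 30.921806717338622 [ 0.55 -0.49 -0.72] [ 0.01  -0.008  0.062]
shift [-0.001  0.     0.   ] turn 0.0005 yaw 87.25
168 [31, 38, 27, 32, 36, 29, 33, 33, 41, 36, 36, 26, 31, 30, 28, 39, 30, 33]
171 [39, 79, 126, 125, 107, 29, 28, 30, 32, 33, 36, 73, 125, 130, 115, 23, 35, 31]
174 [26, 82, 124, 123, 132, 140, 135, 137, 136, 138, 142, 145, 136, 127, 112, 29, 30, 30]
177 [125, 123, 120, 123, 141, 171, 170, 166, 167, 171, 170, 171, 163, 116, 124, 128, 141, 130]
180 [128, 127, 122, 120, 137, 176, 173, 171, 170, 171, 174, 176, 168, 116, 122, 127, 140, 134]
266 [186, 188, 182, 103, 120, 168, 171, 171, 168, 166, 171, 173, 156, 103, 107, 111, 110, 111]
268 [109, 110, 105, 106, 123, 168, 172, 165, 169, 168, 168, 171, 171, 186, 171, 110, 113, 113]
270 [110, 111, 109, 111, 121, 171, 171, 169, 167, 168, 173, 173, 157, 105, 109, 111, 112, 113]
272 [108, 113, 111, 111, 109, 118, 127, 126, 124, 121, 124, 124, 117, 110, 114, 111, 109, 113]
274 [120, 116, 119, 118, 119, 119, 119, 115, 117, 116, 116, 115, 120, 116, 117, 115, 116, 116]
[32, 33, 62, 59, 41, 37, 32, 31, 36, 30, 30, 33, 14, 83, 138, 147, 153, 171, 172, 173, 171, 170, 170, 171] [167, 168, 167, 165, 168, 167, 169, 166, 167, 169, 124, 110, 117, 122, 144, 145, 146, 144, 147, 149]
```

```bash
python3 - <<'E'
from h import *
import pickle
c=pickle.load(open("w11.pkl","rb"));im=cv2.imread("pics/w11.png");H=cv2.cvtColor(im,cv2.COLOR_BGR2HSV)
m=cv2.inRange(H,(15,90,70),(32,255,255))
for r in range(128,182,2): print(r,''.join('#' if v else '.' for v in m[r,255:310]))
o=get_obs();z=o["eef_pos"][2]
a,b=[plane(c,282.5,p,z-.2169,True) for p in(173.5,271.8)];print("fuse",((a+b)/2).round(4),"len",np.linalg.norm(a-b).round(4))
for r in (150,155,160,165,170,175): print(r,plane(c,282,r,.042,True)[:2].round(4),plane(c,282,r,.027,True)[:2].round(4))
E
```

```text
128 .......................................................
130 .......................................................
132 .......................................................
134 .......................................................
136 .......................................................
138 .......................................................
140 .......................................................
142 .......................................................
144 .......................................................
146 .........####################################..........
148 .........#####.......#############......######.........
150 .........####.........###########.........####.........
152 .........####.........###########.........####.........
154 .........#####.......#############.......#####.........
156 ..................................#.....#####..........
158 .......................................................
160 .......................................................
162 .......................................................
164 ################......................#################
166 ################......................#################
168 ##...###########......................############..###
170 .......#########....####.......###....#########........
172 ........########....#####....#####....#########........
174 .......#########....####........##....#########........
176 ##..############.######.........#####.###########....##
178 ################.######.........#####.#################
180 ....#............######.........#####.#..........####..
fuse [0.5787 0.0063 0.0682] len 0.0634
150 [0.5805 0.049 ] [0.5804 0.0474]
155 [0.5803 0.0457] [0.5802 0.0439]
160 [0.5802 0.0424] [0.5801 0.0403]
165 [0.58  0.039] [0.5799 0.0368]
170 [0.5798 0.0357] [0.5797 0.0332]
175 [0.5797 0.0323] [0.5795 0.0296]
```

Request:
drive_tool([
  [[0, 0, 0.006], 0],
  [[0, 0, 0.012], 0],
  [[0, 0, 0.016], 0],
  [[0, 0, 0.02], 0],
  [[0, 0, 0.024], 0],
  [[0, 0, 0.028], 0],
  [[0, 0, 0.032], 0],
  [[0, 0, 0.032], 0],
])

```text
time_s: 16.8
eef_pos: [0.5783, 0.0045, 0.2766]
eef_rot: [-0.0, 0.724, 0.69, -0.0]
wrist_force: [-0.2, -0.3, -2.1]
opening: 0.365
```

Request:
drive_tool([
  [[0, 0, 0.002], 0],
  [[0, 0, 0.004], 0],
  [[0, 0, 0.006], 0],
  [[0, 0, 0.008], 0],
  [[0, 0, 0.01], 0],
  [[0, 0, 0.01], 0],
  [[0, 0, 0.01], 0],
  [[0, 0, 0.01], 0],
])

```text
time_s: 17.8
eef_pos: [0.5784, 0.0045, 0.2744]
eef_rot: [0.0, 0.724, 0.69, 0.0]
wrist_force: [-2.5, -0.3, 4.3]
opening: 0.365
```

```bash
python3 - <<'E'
from h import *
for i in range(3):
    o=get_obs();print(o["eef_pos"].round(5),o["wrist_force"].round(2),o["torque"].round(3)); camera("wrist")
E
```

```text
[0.57839 0.0045  0.27443] [-2.48 -0.27  4.31] [-0.006  0.562 -0.046]
[0.57838 0.00448 0.27438] [-2.55 -0.02  4.27] [0.009 0.562 0.001]
[0.57839 0.0045  0.27437] [-3.34  0.52  4.65] [ 0.055  0.567 -0.009]
```

Request:
drive_tool([
  [[0, -0.001, 0], 0],
  [[0, -0.002, 0], 0],
  [[0, -0.003, 0], 0],
  [[0, -0.004, 0], 0],
  [[0, -0.004, 0], 0],
  [[0, -0.004, 0], 0],
  [[0, -0.004, 0], 0],
  [[0, -0.004, 0], 0],
])

```text
time_s: 18.95
eef_pos: [0.5775, 0.0045, 0.2743]
eef_rot: [0.0, 0.724, 0.69, 0.0]
wrist_force: [3.5, -0.0, 3.0]
opening: 0.361
```

```bash
python3 - <<'E'
from h import *
F=[]
for i in range(3):
    o=get_obs();F.append(np.r_[o["wrist_force"],o["torque"]]); camera("wrist")
print(o["eef_pos"].round(5),np.mean(F,0).round(3))
E
```

```text
[0.57753 0.00449 0.27435] [ 3.291  0.16   2.553  0.038 -0.621 -0.036]
```

Request:
drive_tool([
  [[0, 0.001, 0], 0],
  [[0, 0.002, 0], 0],
  [[0, 0.002, 0.001], 0],
  [[0, 0.002, 0.002], 0],
  [[0, 0.002, 0.003], 0],
  [[0, 0.002, 0.004], 0],
  [[0, 0.002, 0.004], 0],
  [[0, 0.002, 0.004], 0],
])

```text
time_s: 20.1
eef_pos: [0.5778, 0.0045, 0.2735]
eef_rot: [0.0, 0.724, 0.69, -0.0]
wrist_force: [1.4, 0.1, 6.2]
opening: 0.364
```

```bash
python3 - <<'E'
from h import *
F=[]
for i in range(3):
    o=get_obs();F.append(np.r_[o["wrist_force"],o["torque"]]); camera("wrist")
print(o["eef_pos"].round(5),np.mean(F,0).round(3),o["opening"]*85)
E
```

```text
[0.57781 0.00449 0.27348] [ 0.832  0.18   5.657  0.04  -0.225 -0.022] 30.89754280674941
```

Request:
drive_tool([
  [[0, 0, 0.001], 0],
  [[0, 0, 0.002], 0],
  [[0, 0, 0.003], 0],
  [[0, 0, 0.004], 0],
  [[0, 0, 0.005], 0],
  [[0, 0, 0.006], 0],
  [[0, 0, 0.006], 0],
  [[0, 0, 0.006], 0],
])

```text
time_s: 21.25
eef_pos: [0.5777, 0.0045, 0.2714]
eef_rot: [-0.0, 0.724, 0.69, -0.0]
wrist_force: [1.3, 0.3, 2.2]
opening: 0.361
```

```bash
python3 - <<'E'
from h import *
F=[]
for i in range(3):
    o=get_obs();F.append(np.r_[o["wrist_force"],o["torque"]]); camera("wrist")
print(o["eef_pos"].round(5),np.mean(F,0).round(3),o["opening"]*85)
E
```

```text
[0.57776 0.00451 0.27148] [ 1.55  -0.055  2.206 -0.076 -0.359 -0.009] 31.23085799220656
```

Request:
drive_tool([
  [[0, 0, 0.001], 0],
  [[0, 0, 0.002], 0],
  [[0, 0, 0.004], 0],
  [[0, 0, 0.005], 0],
  [[0, 0, 0.006], 0],
  [[0, 0, 0.008], 0],
  [[0, 0, 0.008], 0],
  [[0, 0, 0.008], 0],
])

```text
time_s: 22.4
eef_pos: [0.5778, 0.0045, 0.2696]
eef_rot: [-0.0, 0.724, 0.69, -0.0]
wrist_force: [0.8, -0.8, 2.2]
opening: 0.359
```

```bash
python3 - <<'E'
from h import *
F=[]
for i in range(3):
    o=get_obs();F.append(np.r_[o["wrist_force"],o["torque"]]); im=camera("wrist")
print(o["eef_pos"].round(5),np.mean(F,0).round(3),o["opening"]*85)
cv2.imwrite("pics/w12.png",im); g=cv2.cvtColor(im,cv2.COLOR_BGR2GRAY)
print(g[164:186,282].tolist(),g[262:282,282].tolist(),g[270,274:292].tolist())
E
```

```text
[0.5778  0.00455 0.2696 ] [ 0.737 -0.444  2.179 -0.016 -0.286 -0.017] 30.80135304473027
[32, 35, 31, 29, 32, 38, 42, 35, 29, 79, 141, 151, 153, 168, 171, 171, 171, 170, 172, 172, 173, 168] [168, 168, 168, 170, 168, 168, 168, 167, 171, 162, 123, 109, 113, 113, 111, 141, 134, 108, 113, 114] [108, 110, 109, 106, 118, 160, 174, 170, 171, 171, 174, 177, 164, 104, 108, 112, 106, 106]
```

Request:
drive_tool([
  [[0, 0, 0.002], 0],
  [[0, 0, 0.004], 0],
  [[0, 0, 0.006], 0],
  [[0, 0, 0.008], 0],
  [[0, 0, 0.01], 0],
  [[0, 0, 0.01], 0],
  [[0, 0, 0.01], 0],
  [[0, 0, 0.01], 0],
])

```text
time_s: 23.55
eef_pos: [0.5778, 0.0045, 0.2671]
eef_rot: [-0.0, 0.724, 0.69, -0.0]
wrist_force: [0.9, -0.8, 1.2]
opening: 0.363
```

Request:
drive_tool([
  [[0, 0, 0.001], 0],
  [[0, 0, 0.002], 0],
  [[0, 0, 0.003], 0],
  [[0, 0, 0.004], 0],
  [[0, 0, 0.004], 0],
  [[0, 0, 0.004], 0],
  [[0, 0, 0.004], 0],
  [[0, 0, 0.004], 0],
])

```text
time_s: 24.55
eef_pos: [0.5778, 0.0045, 0.2662]
eef_rot: [-0.0, 0.724, 0.69, 0.0]
wrist_force: [1.9, -0.4, 3.1]
opening: 0.361
```

Request:
drive_tool([
  [[0, 0, 0.001], 0],
  [[0, 0, 0.002], 0],
  [[0, 0, 0.003], 0],
  [[0, 0, 0.004], 0],
  [[0, 0, 0.004], 0],
  [[0, 0, 0.004], 0],
  [[0, 0, 0.004], 0],
  [[0, 0, 0.004], 0],
])

```text
time_s: 25.55
eef_pos: [0.5778, 0.0045, 0.2652]
eef_rot: [-0.0, 0.724, 0.69, -0.0]
wrist_force: [0.6, -0.5, 2.1]
opening: 0.364
```

Request:
drive_tool([
  [[0, 0, 0.001], 0],
  [[0, 0, 0.002], 0],
  [[0, 0, 0.003], 0],
  [[0, 0, 0.004], 0],
  [[0, 0, 0.004], 0],
  [[0, 0, 0.004], 0],
  [[0, 0, 0.004], 0],
  [[0, 0, 0.004], 0],
])

```text
time_s: 26.55
eef_pos: [0.5778, 0.0045, 0.2642]
eef_rot: [-0.0, 0.724, 0.69, 0.0]
wrist_force: [1.0, 0.5, 1.8]
opening: 0.363
```

Request:
drive_tool([
  [[0, 0, 0.001], 0],
  [[0, 0, 0.002], 0],
  [[0, 0, 0.003], 0],
  [[0, 0, 0.004], 0],
  [[0, 0, 0.004], 0],
  [[0, 0, 0.004], 0],
  [[0, 0, 0.004], 0],
  [[0, 0, 0.004], 0],
])

```text
time_s: 27.55
eef_pos: [0.5779, 0.0045, 0.2639]
eef_rot: [0.0, 0.724, 0.69, 0.0]
wrist_force: [-1.2, 0.4, 7.6]
opening: 0.362
```

Request:
drive_tool([
  [[0, 0, 0.001], 0],
  [[0, 0, 0.002], 0],
  [[0, 0, 0.003], 0],
  [[0, 0, 0.003], 0],
  [[0, 0, 0.003], 0],
  [[0, 0, 0.003], 0],
  [[0, 0, 0.003], 0],
  [[0, 0, 0.003], 0],
])

```text
time_s: 28.55
eef_pos: [0.5779, 0.0046, 0.2638]
eef_rot: [0.0, 0.724, 0.69, 0.0]
wrist_force: [-2.4, 0.8, 12.1]
opening: 0.361
```

```bash
python3 - <<'E'
from h import *
F=[]
for i in range(3):
    o=get_obs();F.append(np.r_[o["wrist_force"],o["torque"]]); im=camera("wrist")
print(o["time_s"],o["eef_pos"].round(5),np.mean(F,0).round(3),o["opening"]*85)
cv2.imwrite("pics/w13.png",im); g=cv2.cvtColor(im,cv2.COLOR_BGR2GRAY)
print(g[164:186,282].tolist(),g[262:282,282].tolist(),g[270,274:292].tolist())
E
```

```text
28.65 [0.57796 0.00455 0.26379] [-2.585  0.621 12.094  0.157  0.684 -0.024] 31.11849457753885
[26, 32, 40, 41, 28, 29, 38, 39, 29, 84, 141, 149, 157, 170, 172, 173, 171, 171, 169, 170, 171, 171] [168, 168, 169, 169, 168, 168, 170, 168, 169, 175, 86, 83, 110, 116, 116, 113, 114, 111, 115, 113] [128, 95, 41, 24, 88, 179, 173, 172, 169, 172, 173, 171, 124, 19, 50, 106, 130, 122]
```

Hard stop at TCP z 0.2638, after spreading and about 10 mm of sliding. Force rises with no further travel, so the fuse is home. Next I relieve the pressure and release to the held-open width.

Request:
drive_tool([
  [[0, 0, -0.002], 0],
  [[0, 0, -0.004], 0],
  [[0, 0, -0.005], 0],
  [[0, 0, -0.005], 0],
  [[0, 0, -0.005], 0],
  [[0, 0, -0.005], 0],
  [[0, 0, -0.005], 0],
  [[0, 0, -0.005], 0],
])

```text
time_s: 29.7
eef_pos: [0.5779, 0.0045, 0.2639]
eef_rot: [0.0, 0.724, 0.69, 0.0]
wrist_force: [-0.6, -0.1, 5.6]
opening: 0.364
```

Request:
drive_tool([
  [[0, 0, 0], 0],
  [[0, 0, 0], 0],
  [[0, 0, 0], 0],
  [[0, 0, 0], 0],
  [[0, 0, 0], 0],
  [[0, 0, 0], 0],
  [[0, 0, 0], 0],
  [[0, 0, 0], 0],
], claw=0.582)

```text
time_s: 30.7
eef_pos: [0.5778, 0.0045, 0.2637]
eef_rot: [-0.0, 0.724, 0.69, 0.0]
wrist_force: [0.7, 0.7, -1.5]
opening: 0.422
```

```bash
python3 - <<'E'
from h import *
F=[]
for i in range(2):
    o=get_obs();F.append(np.r_[o["wrist_force"],o["torque"]]); im=camera("wrist")
print(o["time_s"],o["eef_pos"].round(5),np.mean(F,0).round(3),o["opening"]*85)
cv2.imwrite("pics/w14.png",im)
E
```

```text
30.75 [0.57783 0.00453 0.26368] [-0.052  0.509 -0.695 -0.02  -0.003 -0.036] 35.876802360632375
```

Request:
drive_tool([
  [[0, 0, -0.01], 0],
  [[0, 0, -0.03], 0],
  [[0, 0, -0.06], 0],
  [[0, 0, -0.1], 0],
  [[0, 0, -0.16], 0],
  [[0, 0, -0.24], 0],
  [[0, 0, -0.34], 0],
  [[0, 0, -0.44], 0],
])

```text
time_s: 31.8
eef_pos: [0.5778, 0.0045, 0.3756]
eef_rot: [0.0, 0.724, 0.69, 0.0]
wrist_force: [0.4, 0.2, -1.2]
opening: 0.418
```

```bash
python3 - <<'E'
from h import *
import pickle
o=get_obs();print(o["time_s"],o["eef_pos"].round(4),o["wrist_force"].round(2),o["opening"]*85)
c=get_calibration("wrist");im=camera("wrist");s=camera("scene");t=camera("top");cv2.imwrite("pics/w15.png",im);cv2.imwrite("pics/s15.png",s);cv2.imwrite("pics/t15.png",t)
f=lambda im,x,y,w,h,W,H: cv2.resize(im[y:y+h,x:x+w],(W,H),interpolation=cv2.INTER_CUBIC)
u,v=map(int,proj(get_calibration("scene"),[.6,0,.03]))
cv2.imwrite("pics/c15.png",np.hstack([f(im,200,100,200,200,400,400),f(s,u-50,v-50,100,100,400,400)]))
TC=[.4213,-.0446]; go([*TC,.37],79.8)
E
```

```text
31.8 [0.5778 0.0045 0.3756] [ 0.43  0.17 -1.19] 35.489822025195416
shift [-0.226 -0.618  0.021] turn 0.0828 yaw 87.25
```

View pics/c15.png

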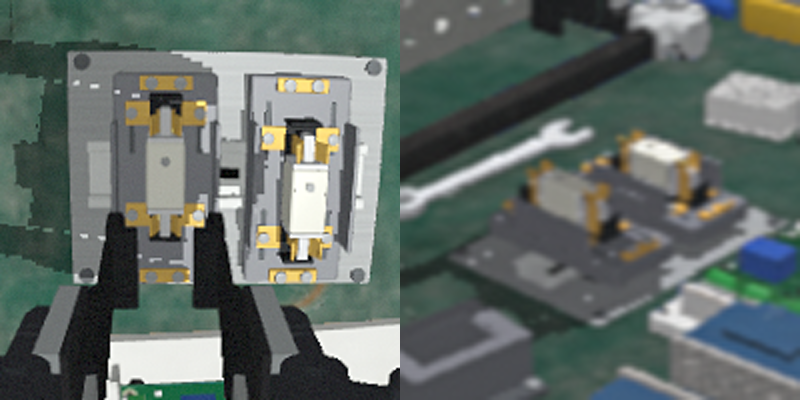

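The fuse is seated at the same level as its neighbour: body at crop (165,172), blades between the brass leaves. The other base is undisturbed. Returning the tongs.

Request:
drive_tool([
  [[-0.04, -0.1, 0], 0.01],
  [[-0.08, -0.21, 0], 0.03],
  [[-0.12, -0.32, 0], 0.045],
  [[-0.16, -0.43, 0], 0.06],
  [[-0.2, -0.54, 0], 0.075],
  [[-0.226, -0.618, 0.02], 0.083],
  [[-0.226, -0.618, 0.02], 0.083],
  [[-0.226, -0.618, 0.02], 0.083],
])

```text
time_s: 32.95
eef_pos: [0.4212, -0.0445, 0.3686]
eef_rot: [0.0, 0.767, 0.641, 0.0]
wrist_force: [-0.2, 0.5, 0.4]
opening: 0.418
```

```bash
python3 - <<'E'
from h import *
o=get_obs();print(o["time_s"],o["eef_pos"].round(4),o["wrist_force"].round(2),o["opening"]*85)
go([.4217,-.0445,.262],79.8)
E
```

```text
32.95 [ 0.4212 -0.0445  0.3686] [-0.17  0.49  0.36] 35.4987180766179
shift [0.    0.002 0.426] turn -0.0003 yaw 79.78
```

Request:
drive_tool([
  [[0, 0.001, 0.08], 0],
  [[0, 0.001, 0.16], 0],
  [[0, 0.001, 0.24], 0],
  [[0, 0.001, 0.32], 0],
  [[0, 0.001, 0.38], 0],
  [[0, 0.001, 0.41], 0],
  [[0, 0.001, 0.426], 0],
  [[0, 0.001, 0.426], 0],
])

```text
time_s: 33.95
eef_pos: [0.4213, -0.0446, 0.2624]
eef_rot: [0.0, 0.767, 0.641, 0.0]
wrist_force: [-0.6, -0.3, -0.7]
opening: 0.418
```

Request:
drive_tool([
  [[0, 0, 0.01], 0],
  [[0, 0, 0.02], 0],
  [[0, 0, 0.03], 0],
  [[0, 0, 0.04], 0],
  [[0, 0, 0.04], 0],
  [[0, 0, 0.04], 0],
  [[0, 0, 0.04], 0],
  [[0, 0, 0.04], 0],
])

```text
time_s: 34.95
eef_pos: [0.4211, -0.0446, 0.2523]
eef_rot: [0.0, 0.767, 0.641, 0.0]
wrist_force: [1.2, -0.5, -1.4]
opening: 0.419
```

Entering freely. Continue to just above the floor.

Request:
drive_tool([
  [[0, 0, 0.015], 0],
  [[0, 0, 0.03], 0],
  [[0, 0, 0.045], 0],
  [[0, 0, 0.06], 0],
  [[0, 0, 0.07], 0],
  [[0, 0, 0.076], 0],
  [[0, 0, 0.076], 0],
  [[0, 0, 0.076], 0],
])

```text
time_s: 35.95
eef_pos: [0.4211, -0.0446, 0.2333]
eef_rot: [0.0, 0.767, 0.641, 0.0]
wrist_force: [-0.9, 0.1, -0.1]
opening: 0.42
```

Request:
drive_tool([
  [[0, 0, 0.001], 0],
  [[0, 0, 0.002], 0],
  [[0, 0, 0.004], 0],
  [[0, 0, 0.005], 0],
  [[0, 0, 0.005], 0],
  [[0, 0, 0.005], 0],
  [[0, 0, 0.005], 0],
  [[0, 0, 0.005], 0],
])

```text
time_s: 36.95
eef_pos: [0.4211, -0.0445, 0.232]
eef_rot: [0.0, 0.767, 0.641, 0.0]
wrist_force: [-0.4, 0.7, 1.0]
opening: 0.42
```

Request:
drive_tool([
  [[0, 0, 0.001], 0],
  [[0, 0, 0.002], 0],
  [[0, 0, 0.002], 0],
  [[0, 0, 0.002], 0],
  [[0, 0, 0.002], 0],
  [[0, 0, 0.002], 0],
  [[0, 0, 0.002], 0],
  [[0, 0, 0.002], 0],
])

```text
time_s: 37.95
eef_pos: [0.4212, -0.0446, 0.2317]
eef_rot: [0.0, 0.767, 0.641, 0.0]
wrist_force: [-1.1, 0.6, 5.3]
opening: 0.419
```

Request:
drive_tool([
  [[0, 0, 0], 0],
  [[0, 0, 0], 0],
  [[0, 0, 0], 0],
  [[0, 0, 0], 0],
  [[0, 0, 0], 0],
  [[0, 0, 0], 0],
  [[0, 0, 0], 0],
  [[0, 0, 0], 0],
], claw=0.3)

```text
time_s: 38.95
eef_pos: [0.421, -0.0445, 0.2314]
eef_rot: [-0.0, 0.767, 0.641, 0.0]
wrist_force: [-0.2, -0.3, 0.0]
opening: 0.702
```

Request:
drive_tool([
  [[0, 0, -0.02], 0],
  [[0, 0, -0.08], 0],
  [[0, 0, -0.16], 0],
  [[0, 0, -0.26], 0],
  [[0, 0, -0.36], 0],
  [[0, 0, -0.46], 0],
  [[0, 0, -0.56], 0],
  [[0, 0, -0.62], 0],
])

```text
time_s: 39.95
eef_pos: [0.4212, -0.0445, 0.3887]
eef_rot: [0.001, 0.767, 0.641, 0.001]
wrist_force: [-0.2, -0.1, -1.0]
opening: 0.7
```

```bash
python3 - <<'E'
from h import *
o=get_obs();print(o["time_s"],o["eef_pos"].round(4),o["wrist_force"].round(2),o["opening"]*85)
w=camera("wrist");s=camera("scene");t=camera("top")
f=lambda im,x,y,w,h,W,H: cv2.resize(im[y:y+h,x:x+w],(W,H),interpolation=cv2.INTER_CUBIC)
cv2.imwrite("pics/c16.png",np.hstack([f(w,160,60,240,240,400,400),f(s,150,160,250,150,400,240) if 0 else f(s,140,160,160,160,400,400)]))
E
```

```text
39.95 [ 0.4212 -0.0445  0.3887] [-0.21 -0.06 -0.98] 59.537638102327236
```

View pics/c16.png

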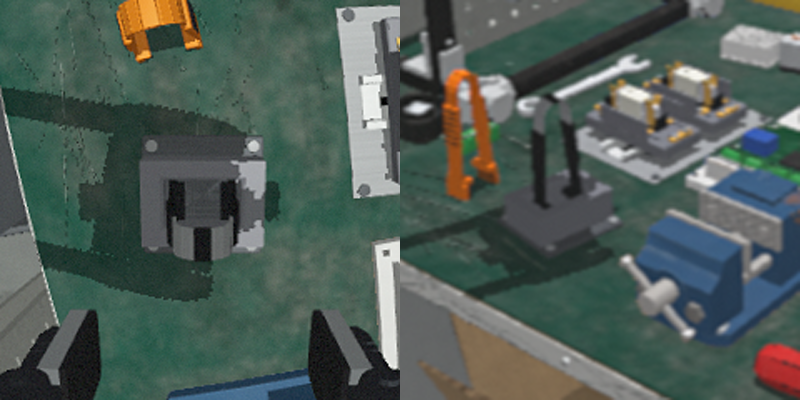

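The tongs stand upright in the well (crop 205,210), the gripper is clear, and both bases hold their fuses level.

```bash
python3 -c "
from bench import hand_in; print(hand_in())"
```

```text
the job is handed in; nothing more can be done
None
```

The larger spare fuse is pressed home in the empty base and the tongs are back upright in their stand. I handed the job in at about 40 s of the 70 s allowed.

- **Lifting:** I squeezed the tongs on the larger fuse, lifted it out and carried it over the near base. The black tongs were the only thing the gripper held, and only their jaws gripped the fuse.
- **Fitting:** The blades entered the contacts, with the set about 10 mm along from the housing's middle by the camera. The leaves peaked at about 8 N while spreading, then slid at about 4 N for some 8 mm. The fuse stopped hard at about 10–11 mm below first contact. I pressed to about 14 N net on the seat, against the base's 25 N limit.
- **Last checks:** The pictures show the new fuse level with its neighbour, with its blades between the leaves and the other base undisturbed. The tongs stand upright in the well, and the gripper is open and clear with no contact force. The smaller fuse was in its pocket when I last looked, just after the larger one was lifted.
- **Disagreements:**
    - The gripper read about 31 mm with the fuse held, where the text says 32 mm.
    - The spreading peak was at the bottom of the 8–15 N band.
    - The seat point came out near 41 mm by feel, higher than I had guessed from the pictures.
    - The contact set's offset came out slightly over the stated 9 mm limit.
- **Budget:** I viewed 14 pictures, four past the budget of 10.

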